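# Restock the clip-in spice rack

### The arm

A 6-joint arm with a two-finger parallel gripper is mounted at the origin on a cart in front of the work surface, level with it; the furniture and walls round the work are solid. World frame = base frame: x ahead of the robot, y to its left, z up, the work surface at z = 0. Lengths are in mm, angles in rad, forces in N, time in s.
With the tool pointing down it reaches from about 250 to 725 mm from the base axis. Payload 4 kg.
Tool frame: the origin (TCP) lies between the finger pads; the fingertips stand r.nose_length ahead of it and the grasp point (between the pads) lies 3 mm ahead of it (r.nose_length is the distance from the TCP to the fingertips, in mm); z points along the fingers, y is the direction in which the jaws open and shut (so a half turn about z gives the same grasp; the last joint's range is limited). The gripper opens to 85 mm and grips with 20 to 120 N. Pads are 22 mm wide; open, the fingers measure 114 mm over their backs; the gripper's body (76 mm by 85 mm) begins 54 mm behind the grasp point. The pads swing forward as they close: fully open they stand 13 mm farther back than shut.
Start: joints at [1.265, 0.241, 0.005, 1.335, 0, 1.571], TCP at [150.526, 476.803, 229.806] pointing down, gripper open.
Joint ranges: [-2.72, 2.72], [-1.05, 1.87], [-1.09, 1.28], [-1.99, 2.15], [-1.42, 1.44], [-3.14, 3.14]. Speed limits (rad/s): [2.79, 2.79, 3.14, 3.14, 3.14, 3.14].

### API

Orientations are given as a unit quaternion [w, x, y, z].
In Python, from plant import r gives the robot as it stands. The module is installed in compiled form; this text tells all that it offers.
- The arm moves only by the tool move_arm, never from a script. Its arguments are lists of equal length, an entry for each row: "dp": the shift along the world's x, y, z in mm, a list of three; "rotation": the turn, a rotation vector about the world's x, y, z in rad, a list of three. A call has 1 to 20 rows; each row is the pose to reach, as a shift and turn from the pose measured when the call began; what a row does not reach only later rows make up. A row lasts 1/8 s, in which the tool goes at most 62.5 mm and 10.7 degrees, less where a joint would pass 70% of its speed; a pose out of reach is approached as far as the arm can. A call with a gripper value outside its range is refused whole. "gripper" is the opening in per cent of the stroke, from 0 (shut) to 100 (fully open), set as the call begins (left out, the last holds). The fingers move at their own pace and stop on an object; the grip force is fixed at half the most. Time passes only in rows, so rows that repeat a pose let the fingers close. It gives the time, the measured TCP pose, the force and the opening at its end, in the units of the state.
- r.read_state(): the state, without advancing time (a new reading comes with each control period).
- r.camera(name): name is "scene" or "side" or "wrist"; returns (picture, depth): 400x640x3 uint8, blue, green, red; 400x640 float32, mm along the optical axis (not along the pixel's ray), 0 where there is no reading.
- r.camera_params(name): a dict with "fx", "fy", "cx", "cy" (pixels), "D" ([k1, k2, p1, p2, k3] as OpenCV has them; the pictures are not rectified), "R" (3x3) and "t" (3): a world point X has camera coordinates R X + t. Camera axes: x right, y down, z forward; pixel columns grow to the right and rows downward; lengths in mm; the calibration is good to about 2 mm. A picture is of the moment at which its call begins: read the wrist's pose just before it. camera_params takes no time and is no camera call; for the wrist camera it gives the pose at the moment of the call.
- r.job_done(): hands the job in, once; it reports no verdict.
The state is a dict: "time_s": time; "q": joint angles; "qd": joint speeds; "joint_efforts": joint torques, N m; "eef_pos": TCP position; "tcp_rot": TCP orientation; "wrist_force": force on the tool from outside, world axes, zero at the start; "wrist_torque": the same for the moment, N m; "width": opening from 0.0 (shut) to 1.0 (fully open).
Only numpy, scipy, OpenCV 4.12 (cv2) and the standard library are available. Lean on these libraries where they do the work, as an engineer would, in place of code of your own. Each camera call takes 0.05 s, during which the arm holds its last target. There are 200 camera calls.

### The job

Two of the five places in the sloping spice rack are empty: look or feel which, and restock each of them with a spare jar from the refill tray, cap up the slope and base just above the toe, pressed straight in until both of its spring clips have snapped over it and it lies fully home on the rubber strips. Do not ram the jars, put none on a place that is taken, and leave the spare that is not needed lying in the tray.

Things in the scene. Friction and masses are not known exactly. Their poses are not given: they have to be found in the camera images.
- rack: Steel spice rack, 385 mm wide (y), 113 deep, 80 high; fixed. Its board slopes 35 degrees from level, rising towards +x, with a 17 mm toe along the low edge and two rubber strips 5 mm thick. Five places 80 mm apart along y: a taken one holds a jar fast, its back 46 mm out of the board; an empty one shows bare board between its clips. Origin: on the worktop under its middle.
- tray: Moulded refill tray, 142 x 250 mm; fixed. End walls across its x 23 mm high, sides 6 mm. Three spare jars lie in it side by side, 85 mm apart along its y, on low ribs at both ends (clear between for fingers), axes along the tray's x and 27 mm above the worktop. Origin: on the worktop under its middle.
- clip_1: One of the five like places in the rack, numbered in no fixed order, taken or empty. Origin: where the centre of a jar's underside is when the jar is home, base 5 mm clear of the toe, body on the rubber strips, its axis 25.4 mm over the board. x: up the slope, along a home jar's axis; y: across; z: square out of the board, against the way a jar is pressed in.
- clip_2: As clip_1, another place. At each, two open spring-steel clips 12 mm wide stand 22.5 and 82.5 mm up the slope from this point, with a sprung jaw at the jar's +y and -y side. From 31 to 74 mm up the slope the sides of a jar are free for the fingers.
- clip_3: As clip_1, another place. The jaws' rounded lips stand 35 mm apart (a jar is 41), 11 mm further out than the axis of a home jar; above them flared guides, 55 mm apart at their tops, 22 mm further out than that axis.
- clip_4: As clip_1, another place. A jar pressed straight in meets the jaws some 25 mm short of home; it must be pressed past the lips with about 15 to 30 N before they snap over it, and then stops hard on the rubber strips; one left a few mm proud is not home.
- clip_5: As clip_1, another place.
- spare_1: Spare glass spice jar with a dark cap, 41 mm diameter, 105 mm long, about 0.11 kg (varies), lying in the refill tray at the start. Origin: centre of its underside; z along its axis to the cap. Any spare fits any place in the rack.
- spare_2: Spare glass spice jar with a dark cap, 41 mm diameter, 105 mm long, about 0.11 kg (varies), lying in the refill tray at the start. Origin: centre of its underside; z along its axis to the cap. Any spare fits any place in the rack.
- spare_3: Spare glass spice jar with a dark cap, 41 mm diameter, 105 mm long, about 0.11 kg (varies), lying in the refill tray at the start. Origin: centre of its underside; z along its axis to the cap. Any spare fits any place in the rack.

How it is judged:
By the outcome, as a careful person would: the job done as asked, in the order asked, and still so for the second after the job is handed in, with the robot touching nothing.
It also fails if it takes over 72 s, if anything falls off the work surface, if the arm or the gripper's body presses on something with over 40 N, if the wrist force passes 120 N, or if a joint passes its speed limit or range.

## Working session

There is one attempt and no reset: what is moved stays moved. The work goes in short steps, Python scripts to look and compute and a tool call to move; the robot and the scene stay as the last step left them, time stands still between calls to the robot, and variables do not carry over. Pictures are saved under pics/ and viewed, about 8 in all and at most 12, crops included, and the job is handed in when it is done.

Besides the shell and the picture viewer there is one more tool, called after "Request:" as name(argument=value, ...) on one line, values as JSON. move_arm: Moves the arm, as the interface text tells. Its arguments: {"type":"object","properties":{"dp":{"type":"array"},"rotation":{"type":"array"},"gripper":{"type":"number"}},"required":["dp","rotation"]}

```bash
mkdir -p pics
python3 - <<'E'
from plant import r
import cv2,numpy as np
s=r.read_state();print({k:np.round(v,3).tolist() for k,v in s.items()},r.nose_length)
for n in["scene","side","wrist"]:
    p,d=r.camera(n);cv2.imwrite(f"pics/{n}0.png",p);np.save(f"{n}0.npy",d)
    c=r.camera_params(n);print(n,{k:np.round(v,3).tolist() for k,v in c.items()})
a=cv2.imread("pics/scene0.png");b=cv2.imread("pics/side0.png")
E
```

```text
{'time_s': 0.0, 'q': [1.265, 0.241, 0.004, 1.335, 0.0, 1.571], 'qd': [-0.001, -0.001, 0.001, 0.0, 0.001, 0.0], 'joint_efforts': [-0.001, -37.232, 25.241, 0.017, 0.0, 0.0], 'eef_pos': [150.347, 476.215, 228.923], 'tcp_rot': [-0.0, 0.152, 0.988, -0.001], 'wrist_force': [-0.749, -0.529, -0.436], 'wrist_torque': [-0.023, -0.069, -0.008], 'width': 1.0} 22.0
scene {'fx': 402.502, 'fy': 402.502, 'cx': 323.838, 'cy': 199.676, 'D': [-0.041, 0.0, 0.0, 0.0, 0.0], 'R': [[0.551, -0.835, 0.009], [-0.499, -0.337, -0.798], [0.669, 0.436, -0.602]], 't': [-237.132, 271.227, 753.825]}
side {'fx': 385.756, 'fy': 385.756, 'cx': 321.02, 'cy': 205.106, 'D': [0.031, 0.0, 0.0, 0.0, 0.0], 'R': [[1.0, -0.007, 0.023], [0.019, -0.344, -0.939], [0.014, 0.939, -0.344]], 't': [-481.96, 63.976, 1109.725]}
wrist {'fx': 303.529, 'fy': 303.529, 'cx': 319.554, 'cy': 199.407, 'D': [-0.0, 0.0, 0.0, 0.0, 0.0], 'R': [[0.301, 0.954, -0.001], [0.917, -0.289, 0.275], [0.262, -0.083, -0.961]], 't': [-500.086, -35.487, 378.13]}
```

View pics/scene0.png

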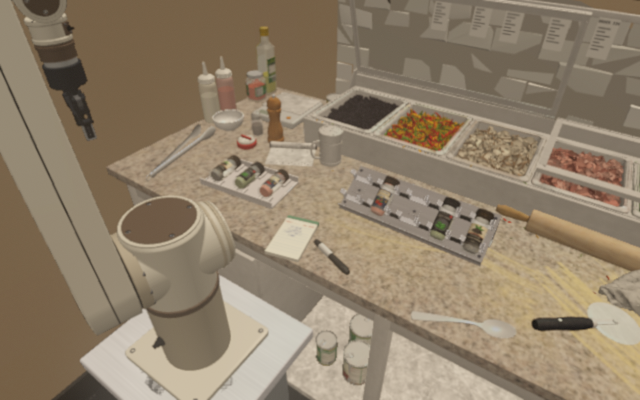

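View pics/side0.png

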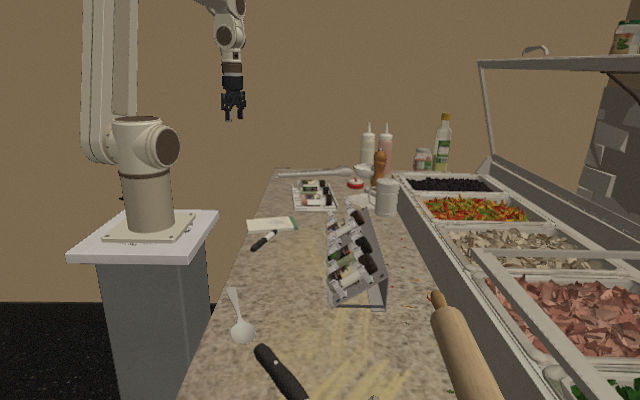

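```bash
cat > h.py <<'E'
import cv2,numpy as np
from plant import r
def cloud(p,d,c):
    K=np.array([[c["fx"],0,c["cx"]],[0,c["fy"],c["cy"]],[0,0,1]])
    v,u=np.nonzero(d>0)
    n=cv2.undistortPoints(np.c_[u,v].astype(float)[:,None],K,np.array(c["D"],float))[:,0]
    z=d[v,u];X=np.c_[n*z[:,None],z]
    return (X-np.array(c["t"]))@np.array(c["R"]),p[v,u]
def ortho(W,C,x0,x1,y0,y1,s=2):
    # rows: x decreasing downward; cols: y decreasing rightward
    im=np.zeros((int((x1-x0)*s),int((y1-y0)*s),3),np.uint8);hm=np.full(im.shape[:2],-1.)
    o=np.argsort(W[:,2]);W,C=W[o],C[o]
    i=((x1-W[:,0])*s).astype(int);j=((y1-W[:,1])*s).astype(int)
    m=(i>=0)&(j>=0)&(i<im.shape[0])&(j<im.shape[1])
    im[i[m],j[m]]=C[m];hm[i[m],j[m]]=W[m,2]
    return im,hm
E
python3 - <<'E'
from h import *
p=cv2.imread("pics/scene0.png");d=np.load("scene0.npy");W,C=cloud(p,d,r.camera_params("scene"))
m=(W[:,2]>8)&(W[:,2]<110)&(W[:,0]>200)&(W[:,0]<800)&(abs(W[:,1])<700)
im,hm=ortho(W[m],C[m],200,800,-300,500,1)
a=cv2.resize(p[130:270,190:510],None,fx=2.5,fy=2.5,interpolation=cv2.INTER_CUBIC)
cv2.imwrite("pics/c1.png",a)
k=cv2.dilate(im,np.ones((3,3)));cv2.imwrite("pics/o1.png",k)
E
```

```text
(no output)
```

View pics/c1.png

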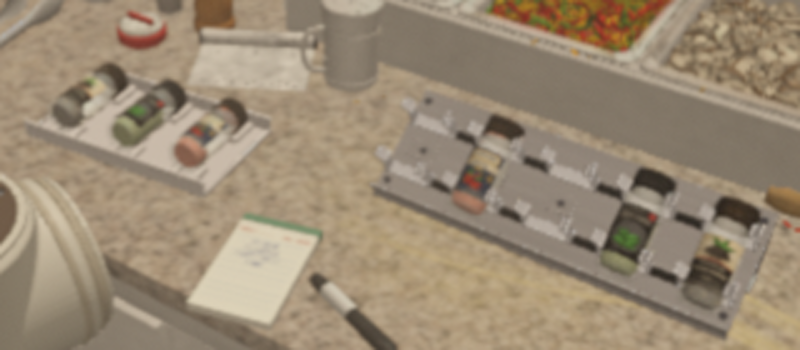

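View pics/o1.png

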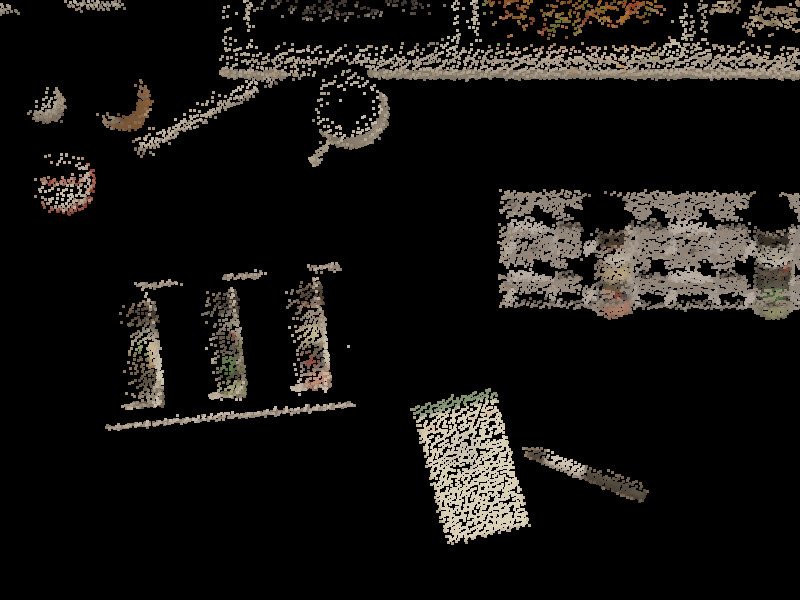

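Request:
move_arm(dp=[[60,-45,20],[120,-90,40],[175,-130,60],[230,-170,70],[270,-200,70],[285,-207,70],[285,-207,70],[285,-207,70]], rotation=[[0,0,0.08],[0,0,0.16],[0,0,0.24],[0,0,0.32],[0,0,0.38],[0,0,0.398],[0,0,0.398],[0,0,0.398]], gripper=72)

```text
time_s: 1.15
eef_pos: [434.9, 269.3, 298.6]
tcp_rot: [-0.001, -0.046, 0.999, -0.001]
wrist_force: [-0.0, 0.4, -0.3]
width: 0.72
```

Run:
```python
from h import *
s=r.read_state();print(s["time_s"],np.round(s["eef_pos"],1),np.round(s["tcp_rot"],3),np.round(s["qd"],2))
c=r.camera_params("wrist");p,d=r.camera("wrist");np.savez("w1.npz",p=p,d=d,**c)
cv2.imwrite("pics/w1.png",p)
W,C=cloud(p,d,c)
# jars: points z 40..52
m=(W[:,2]>40)&(W[:,2]<60)&(W[:,0]>380)&(W[:,0]<520)&(W[:,1]>150)&(W[:,1]<400)
im,hm=ortho(W[m],C[m],380,520,140,400,2)
lab=(hm>0).astype(np.uint8);lab=cv2.morphologyEx(lab,cv2.MORPH_CLOSE,np.ones((7,7)))
n,L,st,ce=cv2.connectedComponentsWithStats(lab)
for k in range(1,n):
    if st[k,4]<500: continue
    i,j=np.nonzero((L==k)&(hm>0));P=np.c_[520-i/2,400-j/2]
    v=cv2.fitLine(P.astype(np.float32),cv2.DIST_HUBER,0,.01,.01).ravel();v[:2]*=np.sign(v[0])
    t=(P-v[2:])@v[:2];z=hm[i,j]
    print(np.round(v,3),"ang",np.arctan2(v[1],v[0]),"ends",v[2:]+v[:2]*np.percentile(t,.5),v[2:]+v[:2]*np.percentile(t,99.5),"len",np.ptp(t),"ztop",np.percentile(z,98))
```

```text
1.15 [434.9 269.3 298.6] [-0.001 -0.046  0.999 -0.001] [ 0.03 -0.01 -0.01  0.   -0.   -0.  ]
[9.96000e-01 9.10000e-02 4.62715e+02 1.97197e+02] ang 0.09126296 ends [413.79431202 192.72033219] [516.28779653 202.10024676] len 104.9309082403779 ztop 47.831832232752774
[9.96000e-01 9.50000e-02 4.53469e+02 2.80468e+02] ang 0.09484408 ends [404.62198392 275.82117527] [507.14147862 285.57380299] len 104.81106818839908 ztop 47.99160610229935
[9.95000e-01 1.04000e-01 4.42957e+02 3.63434e+02] ang 0.10460278 ends [393.62972587 358.2554283 ] [496.50738332 369.0561382 ] len 104.79152659326792 ztop 48.43858402695721
```

View pics/w1.png

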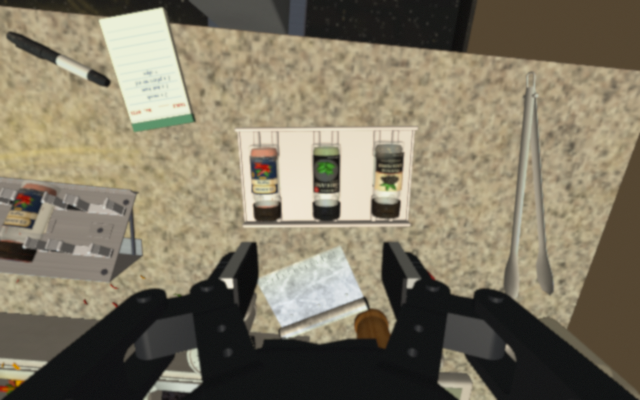

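Request:
move_arm(dp=[[0,-60,-10],[0,-120,-20],[0,-180,-40],[0,-240,-60],[0,-300,-80],[0,-350,-95],[0,-375,-100],[0,-381,-100],[0,-381,-100]], rotation=[[0.005,-0.1,-0.015],[0.01,-0.2,-0.03],[0.014,-0.3,-0.045],[0.018,-0.4,-0.06],[0.023,-0.5,-0.075],[0.027,-0.6,-0.09],[0.028,-0.611,-0.092],[0.028,-0.611,-0.092],[0.028,-0.611,-0.092]])

```text
time_s: 2.33
eef_pos: [435.1, -110.6, 199.5]
tcp_rot: [0.301, 0.001, 0.954, -0.001]
wrist_force: [0.4, 0.9, 0.7]
width: 0.717
```

Run:
```python
from h import *
from scipy.spatial.transform import Rotation as Ro
s=r.read_state();print(s["time_s"],np.round(s["eef_pos"],1),np.round(s["tcp_rot"],3),np.round(s["qd"],2),np.round(s["q"],2))
c=r.camera_params("wrist");p,d=r.camera("wrist");np.savez("w2.npz",p=p,d=d,**c)
W,C=cloud(p,d,c)
m=(W[:,0]>450)&(W[:,0]<640)&(W[:,1]<40)&(W[:,1]>-430)
W,C=W[m],C[m]
# plane of the board: RANSAC near 35deg
n0=np.array([-np.sin(.6109),0,np.cos(.6109)])
S=W[(W[:,2]>15)]
h=S@n0;hist,e=np.histogram(h,bins=np.arange(h.min(),h.max(),1));k=hist.argmax();print("peaks",[(round(e[i],1),int(hist[i])) for i in np.argsort(hist)[-8:]])
n,off=n0,e[k]+.5
for tol in(6,3,2,2):
    q=S[abs(S@n-off)<tol];cc=q.mean(0);n=np.linalg.svd(q-cc,full_matrices=False)[2][2];n*=np.sign(n[2]);off=n@cc
print("n",n,"off",off,"slope",np.degrees(np.arccos(n[2])),"yaw",np.arctan2(-n[1],-n[0]),len(q))
yaw=np.arctan2(-n[1],-n[0])
A=Ro.from_euler('zy',[yaw,-.6109]).as_matrix() # cols: up-slope, across, out
L=(W-0)@A; L[:,2]-=off
np.savez("L.npz",L=L,C=C,A=A,off=off)
im=np.zeros((500,900,3),np.uint8);im2=im.copy()
u0,v0=L[abs(L[:,2])<2][:,:2].mean(0);print("mean",u0,v0)
o=np.argsort(L[:,2]);l=L[o];i=(250-(l[:,0]-u0)*2).astype(int);j=(450-(l[:,1]-v0)*2).astype(int)
k=(i>=0)&(i<500)&(j>=0)&(j<900)&(l[:,2]>-30);im[i[k],j[k]]=C[o][k]
hh=np.zeros((500,900),np.uint8);hh[i[k],j[k]]=np.clip(60+l[k,2]*3,0,255);im2=cv2.applyColorMap(cv2.dilate(hh,np.ones((3,3))),cv2.COLORMAP_JET)
im=cv2.dilate(im,np.ones((2,2)))
cv2.imwrite("pics/o2.png",cv2.resize(np.vstack([im[80:380],im2[80:380]]),(800,533)))
cv2.imwrite("pics/w2.png",p)
```

```text
2.325 [ 435.1 -110.6  199.5] [ 0.301  0.001  0.954 -0.001] [ 0.02  0.    0.01  0.   -0.   -0.  ] [-0.4  -0.24 -0.75  0.48  0.22 -0.33]
peaks [(np.float64(-239.3), 1179), (np.float64(-277.3), 1299), (np.float64(-238.3), 1614), (np.float64(-236.3), 1775), (np.float64(-237.3), 1947), (np.float64(-283.3), 3511), (np.float64(-281.3), 3873), (np.float64(-282.3), 6438)]
n [-0.57294706  0.00414326  0.81958191] off -282.00359078753786 slope 34.957037079679715 yaw -0.007231360973327744 15105
mean 466.7334931197749 -161.38567134923358
```

View pics/o2.png

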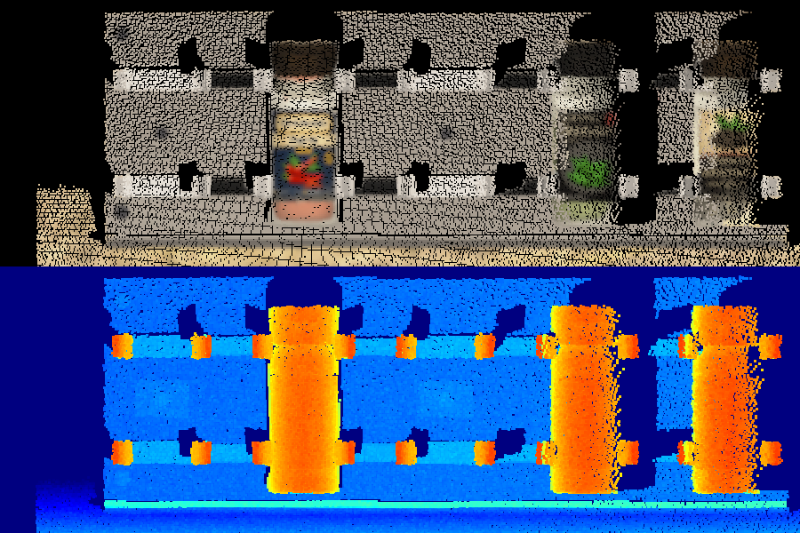

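View pics/w2.png

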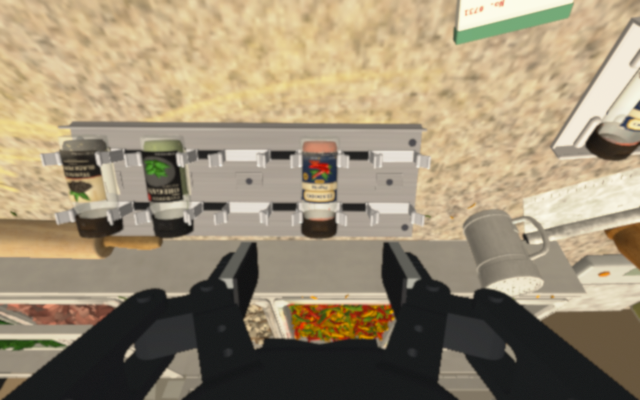

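Run:
```python
from h import *
f=np.load("L.npz");L,A,off=f["L"],f["A"],float(f["off"])
def clus(x,gap=6):
    x=np.sort(x);return [c for c in np.split(x,np.nonzero(np.diff(x)>gap)[0]+1) if len(c)>20]
# rack yaw check from toe
t=L[(L[:,2]>14)&(L[:,2]<20)&(L[:,0]<430)&(L[:,0]>400)]
print("toe n",len(t),np.percentile(t[:,0],[1,50,99]),"slope du/dv",np.polyfit(t[:,1],t[:,0],1))
u0=466.7;print("u of z>38")
H=L[L[:,2]>38]
j2=H[(H[:,1]<-95)&(H[:,1]>-130)]
print("jar2 u",np.percentile(j2[:,0],[.5,99.5]),"v",j2[:,1].mean(),"ztop",np.percentile(j2[:,2],[50,95]))
B=L[(L[:,2]>25)&(L[:,1]<-85)&(L[:,1]>-135)];print("jar2 base u",np.percentile(B[:,0],[.3,99.7]),"v ext",np.percentile(B[(B[:,0]>440)&(B[:,0]<460)][:,1],[1,99]))
for lo,hi in((425,447),(480,510)):
    G=L[(L[:,2]>36)&(L[:,0]>lo)&(L[:,0]<hi)]
    for c in clus(G[:,1]):
        g=G[(G[:,1]>=c[0])&(G[:,1]<=c[-1])];tt=g[g[:,2]>43]
        print(lo,np.round([c[0],c[-1],g[:,0].min(),g[:,0].max(),g[:,2].max()],1))
for y0 in(-40,-200):
    S=L[(L[:,1]>y0-12)&(L[:,1]<y0+12)&(L[:,0]>425)&(L[:,0]<515)];print("strip/board",np.percentile(S[S[:,2]<3][:,2],50),np.median(S[(S[:,2]>3.5)&(S[:,2]<8)][:,2]))
print(A,off)
```

```text
toe n 1102 [416.34917766 417.92181622 426.40411225] slope du/dv [-5.75635447e-04  4.18175879e+02]
u of z>38
jar2 u [425.1944959  528.39239069] v -109.73173949958135 ztop [44.01038683 46.24856448]
jar2 base u [424.74990907 528.57556557] v ext [-134.18472987  -85.47704286]
425 [-375.9 -317.6  425.   447.    50.1]
425 [-295.3 -238.1  425.1  447.    49.7]
425 [-214.5 -203.7  439.9  446.9   49.3]
425 [-170.1 -159.5  440.3  447.    49.2]
425 [-135.3  -79.1  425.   447.    49. ]
425 [-54.3 -44.3 440.7 446.9  48.8]
425 [-10.9   0.5 440.5 447.   49. ]
480 [-375.4 -318.3  480.   510.    49.9]
480 [-295.4 -238.4  480.   510.    49.7]
480 [-214.1 -203.9  500.   509.9   49.6]
480 [-170.  -159.7  499.9  509.7   49. ]
480 [-135.5  -79.1  480.   510.    49.1]
480 [-54.7 -44.6 500.  510.   49. ]
480 [-10.6   0.6 500.1 509.8  48.1]
strip/board -0.15187470632019995 4.690145668484547
strip/board 0.6117094196092694 5.447551075820741
[[ 0.81911069  0.00592339 -0.57360491]
 [-0.0072313   0.99997385  0.        ]
 [ 0.57358991  0.00414791  0.81913211]] -282.00359078753786
```

```bash
cat > t.py <<'E'
import sys,numpy as np
from plant import r
from scipy.spatial.transform import Rotation as Ro
def T(x,y,z,yaw,pitch):
    s=r.read_state();q=s["tcp_rot"];R=Ro.from_quat([q[1],q[2],q[3],q[0]])
    base=Ro.from_matrix(np.array([[-1,0,0],[0,1,0],[0,0,-1.]]))
    tgt=Ro.from_euler('ZY',[yaw,-pitch])*base
    print("t",round(s["time_s"],2),"pos",np.round(s["eef_pos"],1),"dp",np.round(np.array([x,y,z])-s["eef_pos"],1),"rot",np.round((tgt*R.inv()).as_rotvec(),4),"F",np.round(s["wrist_force"],1),"w",round(s["width"],3))
T(*map(float,sys.argv[1:]))
E
python3 t.py 465 197.4 120 0.094 0; python3 t.py 535.5 -30.5 65.4 -0.0072 0.6109
```

```text
t 2.38 pos [ 435.2 -110.2  199.5] dp [ 29.8 307.6 -79.5] rot [-0.0273  0.6107  0.0914] F [-0.3 -0.2 -0.9] w 0.721
t 2.38 pos [ 435.2 -110.2  199.5] dp [ 100.3   79.7 -134.1] rot [ 0.0012  0.0002 -0.0065] F [-0.3 -0.2 -0.9] w 0.721
```

Request:
move_arm(dp=[[0,55,0],[5,110,0],[10,165,-10],[15,220,-20],[22,270,-40],[28,300,-65],[30,307.6,-79.5],[30,307.6,-79.5],[30,307.6,-79.5],[30,307.6,-79.5]], rotation=[[-0.005,0.11,0.016],[-0.01,0.22,0.033],[-0.015,0.33,0.05],[-0.02,0.44,0.066],[-0.025,0.55,0.082],[-0.027,0.6107,0.0914],[-0.027,0.6107,0.0914],[-0.027,0.6107,0.0914],[-0.027,0.6107,0.0914],[-0.027,0.6107,0.0914]], gripper=72)

```text
time_s: 3.62
eef_pos: [465.5, 196.7, 121.6]
tcp_rot: [0.001, -0.046, 0.999, 0.0]
wrist_force: [0.6, -0.5, 0.0]
width: 0.721
```

```bash
python3 t.py 465 197.4 30 0.094 0
python3 - <<'E'
from h import *
c=r.camera_params("wrist");p,d=r.camera("wrist");W,C=cloud(p,d,c)
cv2.imwrite("pics/w3.png",p)
m=(W[:,2]>38)&(W[:,2]<60)&(W[:,0]>390)&(W[:,0]<540)&(W[:,1]>170)&(W[:,1]<225)
P=W[m];v=cv2.fitLine(P[:,:2].astype(np.float32),cv2.DIST_HUBER,0,.01,.01).ravel();t=(P[:,:2]-v[2:])@v[:2]*np.sign(v[0])
print(v,v[2:]+abs(1)*v[:2]*np.sign(v[0])*np.percentile(t,.3),v[2:]+v[:2]*np.sign(v[0])*np.percentile(t,99.7),np.percentile(P[:,2],98))
E
```

```text
t 3.62 pos [465.5 196.7 121.6] dp [ -0.5   0.7 -91.6] rot [-0.0011  0.0026  0.0014] F [ 0.6 -0.5  0. ] w 0.721
[9.9492610e-01 1.0060842e-01 4.6084644e+02 1.9560442e+02] [413.04643799 190.77080824] [516.1525045  201.19704878] 47.591538182177736
```

Request:
move_arm(dp=[[-0.5,0.3,-30],[-0.5,0.3,-60],[-0.5,0.3,-80],[-0.5,0.3,-91],[-0.5,0.3,-91.5],[-0.5,0.3,-91.5]], rotation=[[0,0.002,0],[0,0.002,0],[0,0.002,0],[0,0.002,0],[0,0.002,0],[0,0.002,0]], gripper=72)

```text
time_s: 4.42
eef_pos: [465.9, 197.2, 31.0]
tcp_rot: [0.001, -0.046, 0.999, 0.001]
wrist_force: [-0.4, 0.1, -0.3]
width: 0.723
```

Request:
move_arm(dp=[[0,0,0],[0,0,0],[0,0,0],[0,0,0],[0,0,0],[0,0,0]], rotation=[[0,0,0],[0,0,0],[0,0,0],[0,0,0],[0,0,0],[0,0,0]], gripper=0)

```text
time_s: 5.18
eef_pos: [467.0, 195.7, 32.6]
tcp_rot: [0.003, -0.046, 0.999, -0.001]
wrist_force: [-0.8, -5.9, 8.5]
width: 0.38
```

```bash
python3 t.py 465 197.4 130 0.094 0; python3 t.py 483.9 -30.2 139 -0.0072 0.6109
```

```text
t 5.17 pos [467.  195.7  32.6] dp [-2.   1.7 97.4] rot [0.0013 0.0052 0.0028] F [-0.8 -5.9  8.5] w 0.38
t 5.17 pos [467.  195.7  32.6] dp [  16.9 -225.9  106.4] rot [ 0.0271 -0.6054 -0.0948] F [-0.8 -5.9  8.5] w 0.38
```

Run:
```python
from h import *
p,d=r.camera("wrist");cv2.imwrite("pics/w4.png",p[150:400,150:490]);s=r.read_state();print(s["width"],np.round(s["wrist_force"],1),s["wrist_torque"],s["eef_pos"])
```

```text
0.37833427769445915 [-1.1 -6.5  8.7] [-1.34966214  0.17826056 -0.02530432] [466.97065514 195.66157376  32.6111138 ]
```

View pics/w4.png

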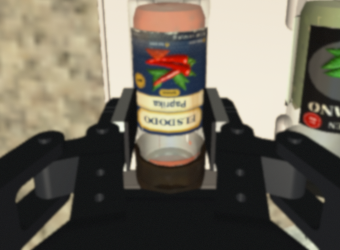

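Request:
move_arm(dp=[[0,0,4],[0,0,15],[0,0,40],[0,0,70],[0,0,90],[0,0,90],[0,0,90]], rotation=[[0,0,0],[0,0,0],[0,0,0],[0,0,0],[0,0,0],[0,0,0],[0,0,0]])

```text
time_s: 6.1
eef_pos: [466.5, 195.6, 122.0]
tcp_rot: [0.002, -0.046, 0.999, -0.001]
wrist_force: [-0.7, 0.8, -1.0]
width: 0.38
```

```bash
python3 t.py 465 197.4 130 0.094 0
python3 - <<'E'
from h import *
from scipy.spatial.transform import Rotation as Ro
s=r.read_state()
c=r.camera_params("wrist");p,d=r.camera("wrist");cv2.imwrite("pics/w5.png",p[100:400,120:520])
W,C=cloud(p,d,c);q=s["tcp_rot"];R=Ro.from_quat([q[1],q[2],q[3],q[0]]).as_matrix()
t=(W-s["eef_pos"])@R   # tool frame
np.savez("t5.npz",t=t,C=C)
m=(abs(t[:,1])<19)&(abs(t[:,2])<35)&(t[:,0]>10)&(t[:,0]<70)
P=t[m];print("jar toolframe pts",len(P),"x",np.percentile(P[:,0],[1,99]),"z",P[:,2].min())
for x in range(15,60,5):
    k=P[abs(P[:,0]-x)<2.5]
    if len(k)>20: print(x,"ztop",np.percentile(k[:,2],2).round(1),"y at top",k[k[:,2]<np.percentile(k[:,2],10)][:,1].mean().round(1))
print(np.round(s["wrist_force"],1),np.round(s["wrist_torque"],2))
E
```

```text
t 6.1 pos [466.5 195.6 122. ] dp [-1.5  1.8  8. ] rot [0.0015 0.0043 0.0026] F [-0.7  0.8 -1. ] w 0.38
jar toolframe pts 8133 x [10.43831004 54.46305525] z -34.97179796214399
15 ztop -14.7 y at top 0.9
20 ztop -14.9 y at top 0.5
25 ztop -14.9 y at top 0.6
30 ztop -14.9 y at top 0.5
35 ztop -15.1 y at top -0.1
40 ztop -14.8 y at top -0.1
45 ztop -14.6 y at top -0.0
50 ztop -14.6 y at top 0.1
55 ztop -13.6 y at top 0.9
[-0.7  0.8 -1. ] [0.03 0.03 0.01]
```

View pics/w5.png

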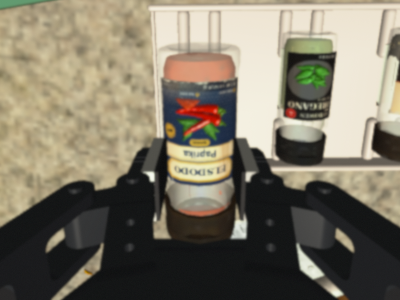

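```bash
python3 t.py 484.1 -30.9 142.5 -0.0072 0.6109
```

```text
t 6.15 pos [466.1 195.5 121.6] dp [  18.  -226.4   20.9] rot [ 0.0278 -0.6074 -0.0948] F [-0.1  0.5 -0.2] w 0.38
```

Request:
move_arm(dp=[[0,-45,25],[3,-95,40],[8,-145,40],[13,-190,35],[18,-220,24],[18,-226.4,20.9],[18,-226.4,20.9],[18,-226.4,20.9],[18,-226.4,20.9]], rotation=[[0.005,-0.1,-0.015],[0.01,-0.22,-0.035],[0.015,-0.34,-0.055],[0.02,-0.46,-0.075],[0.026,-0.57,-0.09],[0.028,-0.6074,-0.095],[0.028,-0.6074,-0.095],[0.028,-0.6074,-0.095],[0.028,-0.6074,-0.095]])

```text
time_s: 7.28
eef_pos: [485.1, -30.4, 143.2]
tcp_rot: [0.301, 0.003, 0.954, -0.001]
wrist_force: [-0.0, 0.2, -1.5]
width: 0.378
```

```bash
cat > chk.py <<'E'
import sys
from h import *
from scipy.spatial.transform import Rotation as Ro
# measure held jar, rack clips in tool frame
s=r.read_state();c=r.camera_params("wrist");p,d=r.camera("wrist")
W,C=cloud(p,d,c);q=s["tcp_rot"];R=Ro.from_quat([q[1],q[2],q[3],q[0]]).as_matrix()
f=np.load("L.npz");A,off=f["A"],float(f["off"]);L=W@A;L[:,2]-=off
e=np.array(s["eef_pos"])@A-[0,0,off];print("t",s["time_s"],"TCP in L",e.round(1),"F in L",(np.array(s["wrist_force"])@A).round(1),"w",round(s["width"],3))
t=(L-e)
v0=float(sys.argv[1])
m=(abs(t[:,1])<19)&(t[:,2]>0)&(t[:,2]<30)&(t[:,0]<-15)&(t[:,0]>-75);P=t[m]
if len(P)>50:
    print("held: base du",np.percentile(P[:,0],[.5,2]).round(1),"top dw",[np.percentile(P[abs(P[:,0]+x)<3][:,2],98).round(1) for x in(20,30,40,50)],"v",[round(P[(abs(P[:,0]+x)<3)][P[abs(P[:,0]+x)<3][:,2]>np.percentile(P[abs(P[:,0]+x)<3][:,2],85)][:,1].mean(),1) for x in(20,30,40,50)])
G=L[(L[:,2]>38)&(L[:,2]<55)&(L[:,0]>440)&(L[:,0]<453)]
for lo,hi in((20,30),(-30,-20)):
    g=G[(G[:,1]-v0>lo-4)&(G[:,1]-v0<hi+4)]
    if len(g)>10: print("guide v",g[:,1].min().round(1),g[:,1].max().round(1),"u",g[:,0].min().round(1),g[:,0].max().round(1),"wmax",g[:,2].max().round(1))
T=L[(L[:,2]>13)&(L[:,2]<21)&(L[:,0]<430)&(L[:,0]>405)&(abs(L[:,1]-v0)<60)]
if len(T)>20: print("toe u",np.percentile(T[:,0],[1,50,90]).round(1))
cv2.imwrite(sys.argv[2],p)
E
python3 chk.py -27.1 pics/w6.png;python3 t.py 501.3 -30.9 117.9 -0.0072 0.6109
```

```text
t 7.275 TCP in L [479.7 -26.9 121. ] F in L [-0.9  0.1 -1.2] w 0.378
held: base du [-54.6 -54.1] top dw [np.float64(15.0), np.float64(14.9), np.float64(14.9), np.float64(14.9)] v [np.float64(0.4), np.float64(0.2), np.float64(0.1), np.float64(-0.4)]
toe u [417.  417.9 419.4]
t 7.33 pos [485.  -30.4 143.1] dp [ 16.3  -0.5 -25.2] rot [-0.0002  0.0007 -0.0011] F [ 0.7 -0.5 -1.4] w 0.38
```

View pics/w6.png

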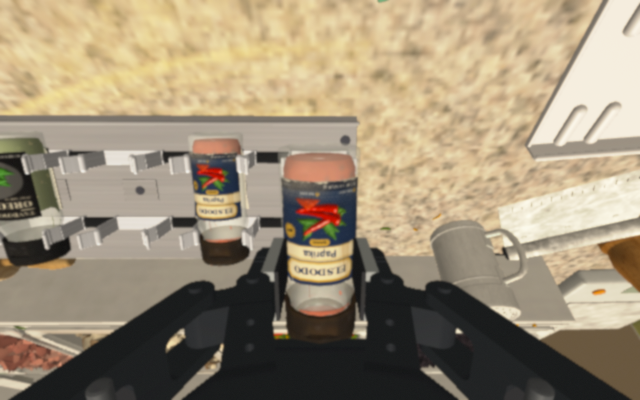

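Request:
move_arm(dp=[[8,0,-12],[17,-0.2,-25],[26,-0.3,-38],[31,-0.3,-46],[33.6,-0.3,-49.7],[33.6,-0.3,-49.7],[33.6,-0.3,-49.7]], rotation=[[0,0,0],[0,0,0],[0,0,0],[0,0,0],[0,0,0],[0,0,0],[0,0,0]])

```text
time_s: 8.2
eef_pos: [518.7, -30.7, 93.8]
tcp_rot: [0.301, 0.003, 0.954, -0.001]
wrist_force: [-0.4, -0.4, -0.9]
width: 0.375
```

```bash
python3 chk.py -27.1 pics/w7.png;python3 t.py 535.9 -30.9 69 -0.0072 0.6109
```

```text
t 8.2 TCP in L [478.9 -27.2  61.3] F in L [-0.9 -0.4 -0.6] w 0.375
held: base du [-54.6 -54.1] top dw [np.float64(14.9), np.float64(15.0), np.float64(14.9), np.float64(14.6)] v [np.float64(0.6), np.float64(0.2), np.float64(0.2), np.float64(-0.4)]
guide v -5.5 0.4 u 440.8 452.9 wmax 48.3
guide v -55.0 -49.1 u 440.9 452.9 wmax 48.5
toe u [416.4 418.1 419.3]
t 8.25 pos [518.7 -30.7  93.9] dp [ 17.2  -0.2 -24.9] rot [-0.0002  0.0015 -0.0011] F [ 0.7 -0.4 -1. ] w 0.377
```

Request:
move_arm(dp=[[1.7,0,-2.5],[3.4,0,-4.9],[4.6,0,-6.6],[5.7,0,-8.2],[6.9,0,-9.8],[8,0,-11.5],[9.2,0,-13.1],[10.3,0,-14.7],[11.5,0,-16.4],[12.6,0,-18],[12.6,0,-18]], rotation=[[0,0,0],[0,0,0],[0,0,0],[0,0,0],[0,0,0],[0,0,0],[0,0,0],[0,0,0],[0,0,0],[0,0,0],[0,0,0]])

```text
time_s: 9.62
eef_pos: [532.3, -31.3, 77.2]
tcp_rot: [0.303, 0.003, 0.953, -0.001]
wrist_force: [-4.2, -2.1, 6.5]
width: 0.38
```

```bash
python3 chk.py -27.1 pics/w8.png;python3 t.py 535.9 -30.9 69 -0.0072 0.6109
```

```text
t 9.625 TCP in L [480.5 -27.8  39.9] F in L [ 0.3 -2.1  7.8] w 0.38
held: base du [-54.5 -54. ] top dw [np.float64(16.4), np.float64(17.1), np.float64(17.6), np.float64(18.2)] v [np.float64(0.7), np.float64(0.6), np.float64(0.3), np.float64(0.5)]
guide v -11.0 4.6 u 440.0 453.0 wmax 49.6
guide v -58.6 -43.1 u 440.1 453.0 wmax 49.5
toe u [416.6 418.1 419.3]
t 9.68 pos [532.3 -31.2  77.2] dp [ 3.6  0.3 -8.2] rot [0.0003 0.0044 0.0001] F [-5.1 -1.3  7.5] w 0.376
```

Request:
move_arm(dp=[[0.6,0,-0.8],[1.2,0,-1.7],[1.8,0,-2.6],[2.4,0,-3.5],[3,0,-4.5],[3.4,0,-5.5],[3.8,0,-6.5],[4,0,-7.5],[4.2,0.2,-8.5],[4.2,0.2,-8.5]], rotation=[[0,-0.008,0],[0,-0.016,0],[0,-0.024,0],[0,-0.032,0],[0,-0.04,0],[0,-0.045,0],[0,-0.05,0],[0,-0.055,0],[0,-0.06,0],[0,-0.06,0]])

```text
time_s: 10.92
eef_pos: [537.5, -31.5, 69.8]
tcp_rot: [0.333, 0.004, 0.943, -0.002]
wrist_force: [-4.4, -1.6, 7.3]
width: 0.38
```

```bash
python3 chk.py -27.1 pics/w9.png;python3 t.py 535.9 -30.9 69 -0.0072 0.6109
```

```text
t 10.925 TCP in L [480.5 -28.   30.9] F in L [ 0.6 -1.6  8.5] w 0.38
held: base du [-54.9 -54.6] top dw [np.float64(14.8), np.float64(14.8), np.float64(14.7), np.float64(14.5)] v [np.float64(0.5), np.float64(0.3), np.float64(0.3), np.float64(0.3)]
guide v -10.1 0.7 u 440.1 453.0 wmax 48.4
guide v -55.1 -43.2 u 440.2 452.9 wmax 49.0
toe u [416.5 418.  427.6]
t 10.97 pos [537.5 -31.5  69.8] dp [-1.6  0.6 -0.8] rot [0.0009 0.0673 0.001 ] F [-4.9 -1.6  6.8] w 0.379
```

Request:
move_arm(dp=[[0,0,0],[0,0,0],[0,0,0],[0,0,0]], rotation=[[0,0,0],[0,0,0],[0,0,0],[0,0,0]], gripper=56)

```text
time_s: 11.48
eef_pos: [537.4, -31.4, 69.6]
tcp_rot: [0.332, 0.004, 0.943, -0.002]
wrist_force: [0.6, 0.6, -0.6]
width: 0.562
```

Request:
move_arm(dp=[[-5,0,7],[-15,0,20],[-30,0,42],[-50,0,70],[-63,0,90],[-63,0,90],[-63,0,90]], rotation=[[0,0,0],[0,0,0],[0,0.03,0],[0,0.067,0],[0,0.067,0],[0,0.067,0],[0,0.067,0]])

```text
time_s: 12.35
eef_pos: [474.1, -31.4, 159.3]
tcp_rot: [0.301, 0.004, 0.954, -0.002]
wrist_force: [0.1, 0.2, 0.1]
width: 0.56
```

```bash
cat > jar.py <<'E'
import sys
from h import *
v0=float(sys.argv[1]);s=r.read_state();c=r.camera_params("wrist");p,d=r.camera("wrist")
W,C=cloud(p,d,c);f=np.load("L.npz");A,off=f["A"],float(f["off"]);L=W@A;L[:,2]-=off
print("t",s["time_s"])
for v in (v0,-107.2):
    J=L[(abs(L[:,1]-v)<22)&(L[:,2]>25)&(L[:,2]<65)&(L[:,0]<535)&(L[:,0]>415)]
    if len(J)<50: continue
    print(v,"u ends",np.percentile(J[:,0],[.5,99.5]).round(1),"top w",[(u,np.percentile(J[abs(J[:,0]-u)<4][:,2],96).round(1)) for u in(430,460,475,490,515) if (abs(J[:,0]-u)<4).sum()>10])
    for lo in(440,500):
        G=L[(L[:,2]>40)&(L[:,2]<55)&(L[:,0]>lo)&(L[:,0]<lo+12)&(abs(L[:,1]-v)<36)&(abs(L[:,1]-v)>19)]
        if len(G): print(" guides",lo,G[:,1].min().round(1),G[:,1].max().round(1))
cv2.imwrite(sys.argv[2],p)
E
python3 jar.py -27.1 pics/w10.png;python3 t.py 454 279.5 130 0.095 0
```

```text
t 12.35
-27.1 u ends [426.2 529.5] top w [(430, np.float64(45.1)), (460, np.float64(45.8)), (475, np.float64(45.6)), (490, np.float64(45.4)), (515, np.float64(44.9))]
 guides 440 -54.8 0.4
 guides 500 -54.8 0.6
-107.2 u ends [424.8 527.8] top w [(430, np.float64(45.8)), (460, np.float64(46.2)), (475, np.float64(46.3)), (490, np.float64(45.7)), (515, np.float64(45.4))]
 guides 440 -135.9 -78.5
 guides 500 -135.4 -78.5
t 12.4 pos [473.9 -31.3 158.8] dp [-19.9 310.8 -28.8] rot [-0.0258  0.6093  0.0996] F [-0.1  1.  -0.5] w 0.556
```

Request:
move_arm(dp=[[-5,50,10],[-10,105,10],[-15,160,5],[-18,215,0],[-18,265,-15],[-18.2,300,-35],[-18.2,311.6,-45],[-18.2,311.6,-48],[-18.2,311.6,-48],[-18.2,311.6,-48]], rotation=[[-0.005,0.11,0.018],[-0.01,0.22,0.036],[-0.014,0.33,0.054],[-0.018,0.44,0.072],[-0.023,0.55,0.09],[-0.026,0.609,0.099],[-0.026,0.609,0.099],[-0.026,0.609,0.099],[-0.026,0.609,0.099],[-0.026,0.609,0.099]], gripper=72)

```text
time_s: 13.65
eef_pos: [455.9, 279.3, 111.8]
tcp_rot: [0.001, -0.046, 0.999, 0.0]
wrist_force: [-0.2, 0.6, -0.2]
width: 0.723
```

```bash
python3 - <<'E'
from h import *
c=r.camera_params("wrist");p,d=r.camera("wrist");W,C=cloud(p,d,c)
m=(W[:,2]>38)&(W[:,2]<60)&(W[:,0]>380)&(W[:,0]<530)&(W[:,1]>252)&(W[:,1]<308)
P=W[m];v=cv2.fitLine(P[:,:2].astype(np.float32),cv2.DIST_HUBER,0,.01,.01).ravel();v[:2]*=np.sign(v[0]);t=(P[:,:2]-v[2:])@v[:2]
print(v,v[2:]+v[:2]*np.percentile(t,.3),v[2:]+v[:2]*np.percentile(t,99.7),np.percentile(P[:,2],98))
E
python3 t.py 455.5 280 30 0.095 0
```

```text
[9.9531573e-01 9.6677855e-02 4.5150064e+02 2.8001794e+02] [403.83232593 275.387785  ] [507.01839708 285.41054228] 47.89887107838354
t 13.7 pos [456.1 279.5 111.9] dp [ -0.6   0.5 -81.9] rot [-0.0005  0.0021  0.0019] F [-0.2 -0.5  0.1] w 0.721
```

Request:
move_arm(dp=[[-0.7,0.8,-30],[-0.7,0.8,-60],[-0.7,0.8,-75],[-0.7,0.8,-82],[-0.7,0.8,-82],[-0.7,0.8,-82]], rotation=[[0,0.002,0],[0,0.002,0.002],[0,0.002,0.002],[0,0.002,0.002],[0,0.002,0.002],[0,0.002,0.002]], gripper=72)

```text
time_s: 14.45
eef_pos: [456.1, 280.7, 30.9]
tcp_rot: [0.001, -0.048, 0.999, 0.001]
wrist_force: [-0.2, 0.1, -1.0]
width: 0.716
```

Request:
move_arm(dp=[[0,0,0],[0,0,0],[0,0,0],[0,0,0],[0,0,0],[0,0,0]], rotation=[[0,0,0],[0,0,0],[0,0,0],[0,0,0],[0,0,0],[0,0,0]], gripper=0)

```text
time_s: 15.2
eef_pos: [457.0, 280.0, 32.4]
tcp_rot: [0.002, -0.047, 0.999, 0.0]
wrist_force: [-1.1, -4.3, 7.3]
width: 0.389
```

Request:
move_arm(dp=[[0,0,4],[0,0,15],[0,0,40],[0,0,70],[0,0,100],[0,0,110],[0,0,110]], rotation=[[0,0,0],[0,0,0],[0,0,0],[0,0,0],[0,0,0],[0,0,0],[0,0,0]])

```text
time_s: 16.08
eef_pos: [457.3, 280.3, 142.9]
tcp_rot: [0.003, -0.047, 0.999, 0.0]
wrist_force: [-0.2, 0.0, -1.7]
width: 0.386
```

```bash
python3 t.py 482 -190.8 142 -0.0072 0.6109
```

```text
t 16.07 pos [457.3 280.3 142.9] dp [  24.7 -471.1   -0.9] rot [ 0.0259 -0.6053 -0.0989] F [-0.2  0.  -1.7] w 0.386
```

Request:
move_arm(dp=[[0,-50,15],[3,-105,25],[6,-160,30],[10,-215,35],[14,-270,40],[18,-325,40],[22,-380,35],[25,-430,15],[25.6,-462,3],[25.6,-471,-0.6],[25.6,-471,-0.6],[25.6,-471,-0.6]], rotation=[[0.003,-0.07,-0.01],[0.006,-0.14,-0.022],[0.009,-0.21,-0.035],[0.012,-0.28,-0.046],[0.015,-0.35,-0.058],[0.018,-0.42,-0.07],[0.021,-0.5,-0.083],[0.025,-0.58,-0.095],[0.026,-0.605,-0.099],[0.026,-0.605,-0.099],[0.026,-0.605,-0.099],[0.026,-0.605,-0.099]])

```text
time_s: 17.58
eef_pos: [483.3, -189.6, 142.5]
tcp_rot: [0.301, 0.003, 0.954, -0.001]
wrist_force: [-0.2, 0.4, -1.7]
width: 0.382
```

```bash
python3 chk.py -187.1 pics/w11.png;python3 t.py 482.9 -190.6 142.3 -0.0072 0.6109
```

```text
t 17.575 TCP in L [ 479.  -186.2  121.5] F in L [-1.2  0.4 -1.3] w 0.382
held: base du [-53.7 -53.4] top dw [np.float64(15.5), np.float64(15.4), np.float64(15.4), np.float64(14.7)] v [np.float64(0.5), np.float64(0.6), np.float64(0.6), np.float64(0.0)]
toe u [416.4 417.8 419.3]
t 17.62 pos [ 483.4 -189.6  142.7] dp [-0.5 -1.  -0.4] rot [-0.0001  0.0002 -0.0021] F [ 0.6 -0.5 -0.4] w 0.38
```

Request:
move_arm(dp=[[8,-0.5,-12],[17,-1,-25],[26,-1.2,-38],[31,-1.2,-46],[33.6,-1.2,-49.7],[33.6,-1.2,-49.7],[33.6,-1.2,-49.7]], rotation=[[0,0,0],[0,0,0],[0,0,0],[0,0,0],[0,0,0],[0,0,0],[0,0,0]])

```text
time_s: 18.5
eef_pos: [517.1, -190.8, 93.5]
tcp_rot: [0.301, 0.002, 0.954, -0.001]
wrist_force: [-0.5, 0.2, -0.7]
width: 0.38
```

```bash
python3 chk.py -187.1 pics/w12.png
```

```text
t 18.5 TCP in L [ 478.6 -187.4   62. ] F in L [-0.8  0.2 -0.3] w 0.38
held: base du [-53.8 -53.4] top dw [np.float64(15.4), np.float64(15.4), np.float64(15.4), np.float64(14.5)] v [np.float64(0.8), np.float64(0.4), np.float64(0.5), np.float64(0.2)]
guide v -164.9 -159.6 u 440.6 452.7 wmax 49.8
guide v -214.7 -207.2 u 440.5 452.8 wmax 54.6
toe u [416.4 417.8 419. ]
```

Request:
move_arm(dp=[[1.5,0,-3],[3,0,-5.5],[4.2,0,-7.2],[5.3,0,-8.8],[6.5,0,-10.4],[7.6,0,-12.1],[8.8,0,-13.7],[9.9,0,-15.3],[11.1,0,-17],[12.1,0,-18.6],[12.4,0,-19.4]], rotation=[[0,0,0],[0,0,0],[0,0,0],[0,0,0],[0,0,0],[0,0,0],[0,0,0],[0,0,0],[0,0,0],[0,0,0],[0,0,0]])

```text
time_s: 19.92
eef_pos: [530.4, -191.4, 75.8]
tcp_rot: [0.303, 0.003, 0.953, -0.001]
wrist_force: [-3.6, 1.2, 7.4]
width: 0.378
```

```bash
python3 chk.py -187.1 pics/w13.png
```

```text
t 19.925 TCP in L [ 479.3 -188.    39.9] F in L [1.3 1.3 8.1] w 0.378
held: base du [-53.7 -53.2] top dw [np.float64(17.1), np.float64(17.9), np.float64(18.4), np.float64(18.4)] v [np.float64(0.3), np.float64(0.2), np.float64(0.8), np.float64(0.3)]
guide v -171.0 -156.0 u 440.1 452.9 wmax 50.1
guide v -218.8 -203.1 u 440.0 453.0 wmax 51.1
toe u [416.4 417.8 419. ]
```

Same state as with the first jar (cap clip over, base clip at the lips): the same small lean finishes it.

Request:
move_arm(dp=[[0.5,0,-0.9],[1.1,0,-1.8],[1.7,0,-2.7],[2.2,0,-3.7],[2.7,0,-4.7],[3.1,0.1,-5.7],[3.5,0.2,-6.7],[3.7,0.3,-7.7],[3.9,0.4,-8.7],[3.9,0.4,-8.7]], rotation=[[0,-0.008,0],[0,-0.016,0],[0,-0.024,0],[0,-0.032,0],[0,-0.04,0],[0,-0.045,0],[0,-0.05,0],[0,-0.055,0],[0,-0.06,0],[0,-0.06,0]])

```text
time_s: 21.22
eef_pos: [535.3, -191.6, 68.8]
tcp_rot: [0.333, 0.003, 0.943, -0.002]
wrist_force: [-7.2, 1.5, 12.6]
width: 0.384
```

```bash
python3 chk.py -187.1 pics/w14.png;python3 t.py 482.9 -190.6 142.3 -0.0072 0.6109
```

```text
t 21.225 TCP in L [ 479.3 -188.2   31.3] F in L [ 1.3  1.5 14.5] w 0.384
held: base du [-54.1 -53.7] top dw [np.float64(15.4), np.float64(15.5), np.float64(15.2), np.float64(14.4)] v [np.float64(0.8), np.float64(0.6), np.float64(0.8), np.float64(0.5)]
guide v -171.1 -159.7 u 440.1 453.0 wmax 49.6
guide v -215.3 -203.1 u 440.0 452.9 wmax 49.7
toe u [416.2 417.9 426.6]
t 21.27 pos [ 535.3 -191.6   68.9] dp [-52.4   1.   73.4] rot [ 0.0021  0.068  -0.0013] F [-7.8  0.7 13.4] w 0.381
```

Request:
move_arm(dp=[[0,0,0],[0,0,0],[0,0,0],[0,0,0]], rotation=[[0,0,0],[0,0,0],[0,0,0],[0,0,0]], gripper=56)

```text
time_s: 21.78
eef_pos: [535.2, -191.5, 68.5]
tcp_rot: [0.333, 0.002, 0.943, -0.002]
wrist_force: [-0.7, -0.8, -0.5]
width: 0.559
```

Request:
move_arm(dp=[[-5,0,7],[-15,0,20],[-30,0,42],[-50,0,70],[-75,30,100],[-105,60,130],[-105,80,130],[-105,80,130]], rotation=[[0,0,0],[0,0,0],[0,0.03,0],[0,0.067,0],[0,0.067,0],[0,0.067,0],[0,0.067,0],[0,0.067,0]])

```text
time_s: 22.78
eef_pos: [429.8, -110.5, 199.4]
tcp_rot: [0.302, 0.001, 0.953, -0.002]
wrist_force: [0.7, 0.6, -0.3]
width: 0.557
```

```bash
python3 jar.py -187.1 pics/w15.png; python3 jar.py -27.1 pics/w16.png; python3 jar.py -267.1 pics/w17.png
```

```text
t 22.775
-187.1 u ends [425.8 529.2] top w [(430, np.float64(45.5)), (460, np.float64(46.8)), (475, np.float64(46.6)), (490, np.float64(46.7)), (515, np.float64(45.7))]
 guides 440 -215.1 -159.2
 guides 500 -215.0 -159.6
-107.2 u ends [424.9 528.2] top w [(430, np.float64(46.1)), (460, np.float64(46.5)), (475, np.float64(46.4)), (490, np.float64(46.1)), (515, np.float64(45.6))]
 guides 440 -135.1 -78.9
 guides 500 -135.2 -79.0
t 22.825
-27.1 u ends [425.9 529.5] top w [(430, np.float64(45.6)), (460, np.float64(45.7)), (475, np.float64(45.6)), (490, np.float64(45.3)), (515, np.float64(45.2))]
 guides 440 -54.8 0.9
 guides 500 -55.0 0.7
-107.2 u ends [425.  528.4] top w [(430, np.float64(45.9)), (460, np.float64(46.4)), (475, np.float64(46.5)), (490, np.float64(46.1)), (515, np.float64(45.6))]
 guides 440 -134.8 -78.7
 guides 500 -134.9 -78.6
t 22.875
-267.1 u ends [424.7 528.2] top w [(430, np.float64(46.6)), (460, np.float64(47.4)), (475, np.float64(47.5)), (490, np.float64(47.0)), (515, np.float64(46.2))]
 guides 440 -295.1 -238.4
 guides 500 -295.1 -238.5
-107.2 u ends [424.9 528.3] top w [(430, np.float64(46.3)), (460, np.float64(46.5)), (475, np.float64(46.2)), (490, np.float64(46.0)), (515, np.float64(45.5))]
 guides 440 -135.2 -79.1
 guides 500 -135.4 -79.3
```

View pics/w17.png

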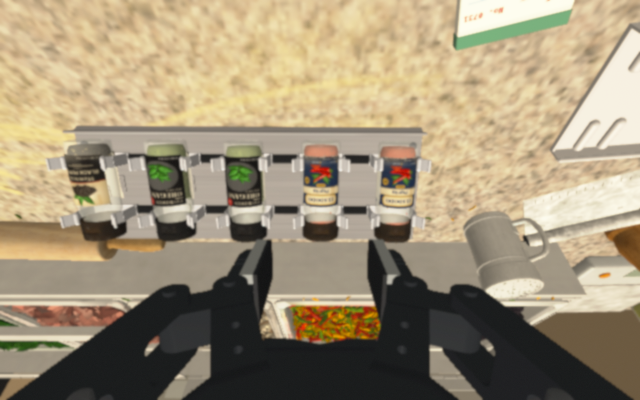

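Run:
```python
from h import *
p,d=r.camera("scene");W,C=cloud(p,d,r.camera_params("scene"))
for y in(197,280,364):
    m=(abs(W[:,1]-y)<22)&(W[:,0]>400)&(W[:,0]<500)&(W[:,2]>35)&(W[:,2]<70);print(y,m.sum(),W[m,2].max() if m.any() else None)
r.job_done()
```

```text
197 0 None
280 0 None
364 222 48.710389463981286
the job is handed in; nothing more can be done
```

The two empty places were the first and third from the +y end of the rack. I restocked both, from the two tray jars nearest the rack, and handed the job in at about 23 s of the 72 s.

**How they went in:** Both jars tipped slightly in the grip. The base end stopped at the lower clip's lips after, as it seemed, the cap-side clip had snapped. I leaned the tool about 3.5° towards the base and pressed on, and both seated. Wrist force was at most about 15 N in the readings at the end of each move; peaks inside a move were not recorded.

**Last checks, from the wrist camera after release:**
- **Seated:** The jar backs stood about 45.7 mm and 46.7 mm out of the board. The already-stocked places beside them read 46.4 and 47.4 mm. The readings drift about 1 mm across the rack, so I take both jars as fully home.
- **Clips:** The guide spans on both jars matched those of the stocked places, so both clips appear closed over each one.
- **Base position:** The bases sit about 1 mm further up the slope than the stocked jars, still just above the toe.
- **Tray:** The third spare is still lying in its place, and the other two places are empty.

No check failed. The arm was clear of everything when I handed the job in.

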